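# Lay the tea carton down and press it home in its holder

### The arm

A 6-joint arm with a two-finger parallel gripper is mounted at the origin on a cart in front of the work surface, level with it; the furniture and walls round the work are solid. World frame = base frame: x ahead of the robot, y to its left, z up, the work surface at z = 0. Lengths are in m, angles in rad, forces in N, time in s.
With the tool pointing down it reaches from about 0.275 to 0.875 m from the base axis. Payload 12.5 kg.
Tool frame: the origin (TCP) lies midway between the tips of the shut fingers; the grasp point (between the pads) lies env.tcp_to_grasp behind it (env.tcp_to_grasp is the distance from the TCP to the grasp point, in m); z points along the fingers, y is the line along which they close (so a half turn about z gives the same grasp; the last joint's range is limited). The gripper opens to 85 mm and grips with 20 to 120 N. Pads are 22 mm wide; open, the fingers measure 114 mm over their backs; the gripper's body (76 mm by 85 mm) begins 54 mm behind the grasp point. The pads swing forward as they close: fully open they stand 13 mm farther back than shut.
Start: joints at [-1.224, 0.351, 1.652, -0, 1.139, -0.085], TCP at [0.23, -0.499, 0.231] pointing down, gripper open.
Joint ranges: [-2.75, 2.75], [-0.79, 2.1], [0.01, 2.65], [-1.57, 4.71], [0.07, 3.14], [-2.87, 2.87]. Speed limits (rad/s): [2.22, 2.22, 2.79, 3.14, 3.14, 3.14].

### API

Orientations are given as a 3x3 rotation matrix whose columns are the frame's x, y, z axes.
In Python, from bench import sensors, eyes, hand_in, env gives the robot as it stands.
- The arm moves only by the tool jog_arm, never from a script. Its arguments are lists of equal length, an entry for each row: "delta_pos": the shift along the tool's x, y, z in m, a list of three; "twist": the turn about the tool's z in rad; "hand": the opening, from 0 (shut) to 1 (fully open). In form: {"delta_pos": [[dx, dy, dz], ...], "twist": [twist, ...], "hand": [hand, ...]}. A call has 1 to 10 rows; each row shifts and turns the commanded pose from where the row before left it, along the tool's axes as they then stand; what a row does not reach is not made up. A row lasts 1/8 s, in which the tool goes at most 62.5 mm and 10.7 degrees, less where a joint would pass 70% of its speed; a pose out of reach is approached as far as the arm can. A call is refused whole if a number of a shift passes 0.0625 or a number of a turn 0.188, either way. A call with a gripper value outside its range is refused whole. The fingers move at their own pace and stop on an object; "grip_force" is the grip in N (left out, the last holds). Time passes only in rows, so rows that do not move let the fingers close. It gives the time, the measured TCP pose, the force, the opening and the grip force at its end, in the units of the state.
- sensors.observe(): the state, without advancing time (a new reading comes with each control period).
- eyes.snapshot(name): name is "scene" or "top" or "wrist"; returns the picture (420x560x3 uint8, blue, green, red); there is no depth.
- eyes.camera_params(name): a dict with "fov_y" (degrees; the focal length in pixels is half the picture's height over the tangent of half this angle, whatever the lens; pixels are square), "cx", "cy" (the principal point, pixels), "D" ([k1, k2, p1, p2, k3] as OpenCV has them; the pictures are not rectified), "rvec" (rotation vector, rad) and "tvec" (3), from world to camera coordinates, as OpenCV has them. Camera axes: x right, y down, z forward; pixel columns grow to the right and rows downward; lengths in m; the calibration is good to about 2 mm. A picture is of the moment at which its call begins: read the wrist's pose just before it. camera_params takes no time and is no camera call; for the wrist camera it gives the pose at the moment of the call.
- hand_in(): hands the job in; it is judged then, once.
The state is a dict: "t": time; "joints": joint angles; "dq": joint speeds; "effort": joint torques, N m; "position": TCP position; "ee_rot": TCP orientation; "contact_force": force on the tool from outside, world axes, zero at the start; "wrist_torque": the same for the moment, N m; "opening": opening from 0.0 (shut) to 1.0 (fully open); "grasp_force": force on a finger pad.
Only numpy, scipy, OpenCV 4.12 (cv2) and the standard library are available. Lean on these libraries where they do the work, as an engineer would, in place of code of your own. Each camera call takes 0.05 s, during which the arm holds its last target. There are 200 camera calls.

### The job

The tea carton was left standing on its end in front of its wooden holder. Push it high on its side with the fingers so that it topples towards the holder and lies on its bottom panel with its lid up, then push it along the worktop into the holder, past the sprung cheek, and press it home against the rubber-faced stop with a firm but gentle push of about 8 newtons on the stop, held for a second. Keep the carton on the worktop and do not crush it (25 newtons of push is too much), leave the mug, the spice jar and the salt shaker alone, and let go with the carton still touching the stop.

Things in the scene. Friction and masses are not known exactly. Their poses are not given: they have to be found in the camera images.
- carton: Green and white tea carton, rigid box 66 mm (own x) x 142 mm (own y) x 70 mm (own z), 0.29 to 0.47 kg. Origin: middle of its bottom panel; own +z points to the lid panel. Starts standing on an end, own +y up, 142 mm tall, bottom panel (with the origin, 71 mm up) facing the holder, lid panel 70 mm behind. Once toppled, own +z is up and own +y points into the holder. Over 25 N crushes it.
- carton_center (a point): Centre of the carton's volume, 35 mm from the origin along own +z. Under 2 N near the top tips the standing carton; it overbalances at 26 degrees of lean and falls the rest by itself, its far end then 20 to 35 mm short of the holder's flares. It starts up to 10 mm off the holder's centre line and turned up to 0.08 rad.
- carton_end (a point): Middle of the carton's end that stands on the worktop at the start; 35 mm above the worktop, vertical, and nearest to hand once the carton lies: the face to push on then (66 mm wide, 70 mm high). It is 71 mm from the carton's origin against own +y.
- holder: Wooden U-shaped holder fixed to the worktop, 30 mm high, no floor. Origin on the worktop in the middle of the mouth; own +x points into the holder, own +y left. Inner face of the right wall at y = -34 mm, x 0 to 118 mm. Flares lead in from x = -50 mm (y = -56 and +58 mm) to x = 0 (y = -34 and +36 mm). The carton's centre line ends at y = about -1 mm.
- cheek_face (a point): Middle of the inner face of the sprung steel cheek on the holder's left, at holder y = +26 mm when free. Behind a ramp (holder x 6 to 40 mm) it yields up to 11 mm (150 N/m, 0.6 N preload; 1.5 N with the carton in) and presses the carton to the right wall. Friction of worktop and cheek resists sliding the carton with about 2 to 8 N in all.
- stop: Wooden end bar closing the holder, front face 106 mm inside the mouth, with the stop: aluminium plate with a black rubber buffer, 38 mm wide, on a screw with thumbwheel. Origin on the worktop below the middle of the bar's front face; own +x = holder's. The buffer's face is 16 to 34 mm before the origin, set anew each time, not reported: feel for it. It gives 4 mm at 2.5 N/mm, then is hard.
- teal_mug: Teal mug, orange inside, 90 mm wide, 100 mm high, origin under its middle; a bystander on the far side of the carton.
- jar: Glass spice jar with green cap, 46 mm across, 106 mm high, origin under its middle; a bystander on the far side of the holder's mouth.
- shaker: Small glass salt shaker with grey top, 44 mm across, 90 mm high, origin under its middle; a bystander behind the holder's stop.
Mind the look-alikes: they are no part of the job. What is shaped like the holder but turquoise is not meant.

How it is judged:
By the outcome, as a careful person would: the job done as asked, in the order asked, and still so for the second after the job is handed in, with the robot touching nothing.
It also fails if it takes over 64 s, if anything falls off the work surface, if the arm or the gripper's body presses on something with over 40 N, if the wrist force passes 120 N, or if a joint passes its speed limit or range.

## Working session

There is one attempt and no reset: what is moved stays moved. The work goes in short steps, Python scripts to look and compute and a tool call to move; the robot and the scene stay as the last step left them, time stands still between calls to the robot, and variables do not carry over. Pictures are saved under pics/ and viewed, at most 10 in all, crops included, and the job is handed in when it is done.

Besides the shell and the picture viewer there is one more tool, called after "Emit:" as name([rows], argument=value, ...), one row to a line, values as JSON. jog_arm: Moves the arm, as the interface text tells. Its arguments: {"type":"object","properties":{"delta_pos":{"type":"array","items":{"type":"array","items":{"type":"number"}}},"twist":{"type":"array","items":{"type":"number"}},"hand":{"type":"array","items":{"type":"number"}},"grip_force":{"type":"number"}},"required":["delta_pos","twist","hand"]}

```bash
mkdir -p pics; cat > h.py <<'E'
import cv2, numpy as np
from bench import sensors, eyes, env
def ray(c,uv):
    p=eyes.camera_params(c); f=210/np.tan(np.radians(p["fov_y"])/2)
    K=np.array([[f,0,p["cx"]],[0,f,p["cy"]],[0,0,1]])
    R=cv2.Rodrigues(np.array(p["rvec"],float))[0]; t=np.array(p["tvec"],float).ravel()
    n=cv2.undistortPoints(np.array(uv,float).reshape(-1,1,2),K,np.array(p["D"],float)).reshape(-1,2)
    d=np.c_[n,np.ones(len(n))]@R
    return -R.T@t,d
def onz(c,uv,z):
    o,d=ray(c,uv); return o+d*((z-o[2])/d[:,2])[:,None]
E
python3 - <<'E'
from h import *
for n in("scene","top"): cv2.imwrite(f"pics/{n}0.png",eyes.snapshot(n))
s=sensors.observe(); print({k:np.round(v,3).tolist() for k,v in s.items()}); print(env.tcp_to_grasp)
for n in("scene","top"):print(np.round(ray(n,[[280,210]]),3).tolist() if 0 else [np.round(a,3).tolist() for a in ray(n,[[280,210]])])
E
```

```text
{'t': 0.1, 'joints': [-1.224, 0.351, 1.652, 0.0, 1.139, -0.085], 'dq': [0.001, -0.0, -0.001, 0.001, 0.002, -0.001], 'effort': [0.001, -50.683, -29.187, -0.0, 0.003, 0.0], 'position': [0.23, -0.499, 0.231], 'ee_rot': [[0.908, 0.419, -0.0], [0.419, -0.908, 0.001], [0.0, -0.001, -1.0]], 'contact_force': [-0.469, -0.127, -0.762], 'wrist_torque': [-0.061, 0.012, 0.038], 'grasp_force': 0.0, 'opening': 1.001}
0.0187
[[0.091, 0.979, 0.8], [[0.373, -0.716, -0.591]]]
[[0.419, 0.049, 1.269], [[0.133, 0.053, -0.99]]]
```

View pics/scene0.png

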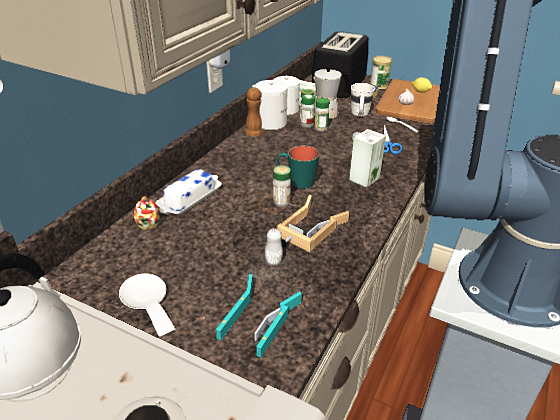

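View pics/top0.png

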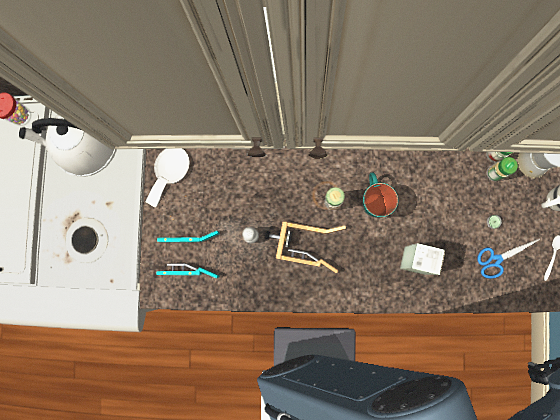

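The top picture shows two holders. The wooden one is at (310,245) with its mouth facing the carton at (424,260), and the turquoise look-alike is at (187,255). The wooden holder fits the description. The mug is at (381,200), the jar at (334,198) and the shaker at (252,235). I'll confirm the holder and carton in an enlarged crop.

```bash
python3 - <<'E'
from h import *
im=cv2.imread("pics/top0.png")[205:290,265:465]
cv2.imwrite("pics/crop.png",cv2.resize(im,None,fx=4,fy=4,interpolation=cv2.INTER_CUBIC))
E
```

```text
(no output)
```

View pics/crop.png

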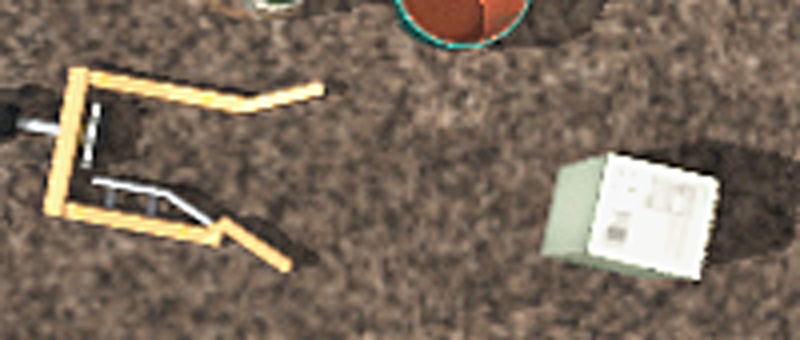

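The crop confirms it: wooden holder with a steel cheek on its lower side and the stop at its left. In crop pixels the mouth corners are (240,111) and (222,217), and the carton's top corners are (610,152), (718,178), (700,279) and (588,250).

```bash
python3 - <<'E'
from h import *
f=lambda q,z:onz("top",np.array(q)/4+[265,205]-0.375,z)
H=f([(240,111),(222,217),(322,97),(293,263),(88,80),(68,207)],.03)
C=f([(610,152),(718,178),(700,279),(588,250)],.142)
print(H.round(4));print(C.round(4))
print("sizes",[np.linalg.norm(C[i]-C[(i+1)%4]).round(4) for i in range(4)],np.linalg.norm(H[0]-H[1]),np.linalg.norm(H[2]-H[3]),np.linalg.norm(H[4]-H[5]))
# fit holder pose (rigid 2D)
L=np.array([(0,-.034),(0,.036),(-.05,-.056),(-.05,.058),(.106,-.034),(.106,.036)])
def fit(L,W):
    a=L-L.mean(0);b=W-W.mean(0);U,_,V=np.linalg.svd(b.T@a);R=U@np.diag([1,np.linalg.det(U@V)])@V
    t=W.mean(0)-R@L.mean(0);return R,t,(L@R.T+t-W)
R,t,e=fit(L,H[:,:2]);print("holder",t,"yaw",np.arctan2(R[1,0],R[0,0]),"\n",e.round(4))
c=C[:,:2].mean(0); hc=R.T@(c-t);print("carton c",c,"in holder",hc)
CH=(C[:,:2]-t)@R;print(CH.round(4))
# thin sides: along holder x edges
d=(CH[0]+CH[3]-CH[1]-CH[2])/2;print("yaw rel",np.arctan2(d[1],d[0]))
d=(CH[3]-CH[0]+CH[2]-CH[1])/2;print("yaw rel2",np.arctan2(d[1],d[0])-np.pi/2)
for n,z,p in(("mug",.1,(381,200)),("jar",.106,(334,198)),("shk",.09,(250,235))):
    w=onz("top",[p],z)[0];print(n,w.round(3),((w[:2]-t)@R).round(3))
E
```

```text
[[ 0.5256 -0.0045  0.03  ]
 [ 0.455   0.007   0.03  ]
 [ 0.5355 -0.0591  0.03  ]
 [ 0.4251 -0.0401  0.03  ]
 [ 0.5453  0.0972  0.03  ]
 [ 0.4604  0.1093  0.03  ]]
[[ 0.4929 -0.225   0.142 ]
 [ 0.4775 -0.2916  0.142 ]
 [ 0.4162 -0.2794  0.142 ]
 [ 0.4335 -0.2107  0.142 ]]
sizes [np.float64(0.0684), np.float64(0.0625), np.float64(0.0708), np.float64(0.0611)] 0.07154758021149674 0.11204086726243427 0.08577620127309984
holder [ 4.89357827e-01 -3.11137260e-04] yaw 1.4220262595804076 
 [[-0.0026 -0.0009]
 [-0.0012 -0.002 ]
 [ 0.0018  0.0011]
 [-0.0005 -0.001 ]
 [-0.0066  0.0023]
 [ 0.0091  0.0006]]
carton c [ 0.4550531  -0.25167227] in holder [-0.25366935 -0.00333142]
[[-0.2217 -0.0368]
 [-0.2899 -0.0314]
 [-0.2868  0.0309]
 [-0.2163  0.024 ]]
yaw rel -0.08866985428516592
yaw rel2 -0.06783677485050599
mug [ 0.603 -0.144  0.1  ] [-0.126 -0.134]
jar [ 0.606 -0.024  0.106] [-0.007 -0.119]
shk [0.512 0.188 0.09 ] [0.189 0.006]
```

Emit:
jog_arm([
  [0, 0.02, 0],
  [0, 0.02, 0],
  [0, 0.03, 0],
  [0, 0.03, 0],
  [0, 0.0, 0],
  [0.04, 0.03, 0],
  [0.04, 0.03, 0],
  [0.04, 0.02, 0],
  [0.03, 0, 0],
  [0, 0, 0],
], twist=[-0.187, -0.187, -0.187, -0.187, -0.187, 0, 0, 0, 0, 0], hand=[0.35, 0.35, 0.35, 0.35, 0.35, 0.35, 0.35, 0.35, 0.35, 0.35])

```text
t: 1.35
position: [0.4062, -0.4389, 0.2311]
ee_rot: [[0.2, 0.98, -0.0], [0.98, -0.2, 0.001], [0.001, -0.001, -1.0]]
contact_force: [0.3, -0.8, 0.9]
opening: 0.348
grasp_force: 0.0
```

```bash
cat > rel.py <<'E'
from h import *
def rel(T):
    s=sensors.observe();p=s["position"];R=np.array(s["ee_rot"])
    print("t",round(s["t"],2),"p",np.round(p,4),"yaw",np.arctan2(R[1,0],R[0,0]).round(3),"op",round(s["opening"],2),"F",np.round(s["contact_force"],2))
    for t in T: print("tool delta",(R.T@(np.array(t)-p)).round(4))
E
python3 -c "
from rel import *
rel([(.447,-.2855,.12)])
cv2.imwrite('pics/w1.png',eyes.snapshot('wrist'))"
```

```text
t 1.35 p [ 0.4062 -0.4389  0.2311] yaw 1.369 op 0.35 F [ 0.26 -0.79  0.86]
tool delta [0.1583 0.0093 0.1112]
```

View pics/w1.png

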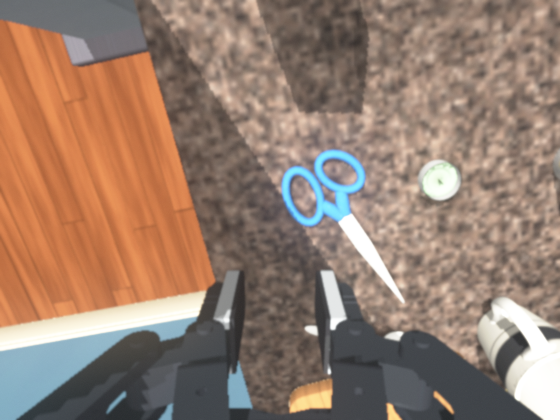

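The wrist view looks behind the tool: scissors at (340,190), the carton's shadow at the top, and nothing in the approach path. I'll descend behind the carton next.

Emit:
jog_arm([
  [0.02, 0.009, 0.04],
  [0.03, 0, 0.04],
  [0.03, 0, 0.035],
  [0.03, 0, 0],
  [0.01, 0, 0],
  [0, 0, 0],
], twist=[0, 0, 0, 0, 0, 0], hand=[0.35, 0.35, 0.35, 0.35, 0.35, 0.35])

```text
t: 2.15
position: [0.439, -0.3256, 0.1167]
ee_rot: [[0.203, 0.979, 0.001], [0.979, -0.203, -0.001], [-0.001, 0.001, -1.0]]
contact_force: [-0.3, -0.3, 0.9]
opening: 0.351
grasp_force: 0.0
```

Emit:
jog_arm([
  [0.008, 0, 0],
  [0.008, 0, 0],
  [0.008, 0, 0],
  [0.008, 0, 0],
  [0, 0, 0],
], twist=[0, 0, 0, 0, 0], hand=[0.35, 0.35, 0.35, 0.35, 0.35])

```text
t: 2.78
position: [0.4454, -0.2929, 0.1164]
ee_rot: [[0.202, 0.979, 0.0], [0.979, -0.202, -0.0], [-0.0, 0.0, -1.0]]
contact_force: [0.5, -1.2, -0.4]
opening: 0.347
grasp_force: 0.4
```

Emit:
jog_arm([
  [0.007, 0, 0],
  [0.007, 0, 0],
  [0.007, 0, 0],
  [0.007, 0, 0],
  [0.007, 0, 0],
  [0.007, 0, 0],
  [0.006, 0, 0],
  [0.004, 0, 0],
  [0, 0, 0],
  [0, 0, 0],
], twist=[0, 0, 0, 0, 0, 0, 0, 0, 0, 0], hand=[0.35, 0.35, 0.35, 0.35, 0.35, 0.35, 0.35, 0.35, 0.35, 0.35])

```text
t: 4.03
position: [0.4558, -0.2426, 0.1163]
ee_rot: [[0.203, 0.979, -0.0], [0.979, -0.203, 0.0], [0.0, -0.0, -1.0]]
contact_force: [-0.6, 0.5, -0.6]
opening: 0.354
grasp_force: 0.0
```

```bash
python3 - <<'E'
from rel import *
rel([]);a=eyes.snapshot("top")[190:310,220:480]
cv2.imwrite('pics/t2.png',cv2.resize(a,None,fx=3,fy=3,interpolation=cv2.INTER_CUBIC))
E
```

```text
t 4.03 p [ 0.4558 -0.2426  0.1163] yaw 1.367 op 0.35 F [-0.65  0.55 -0.56]
```

View pics/t2.png

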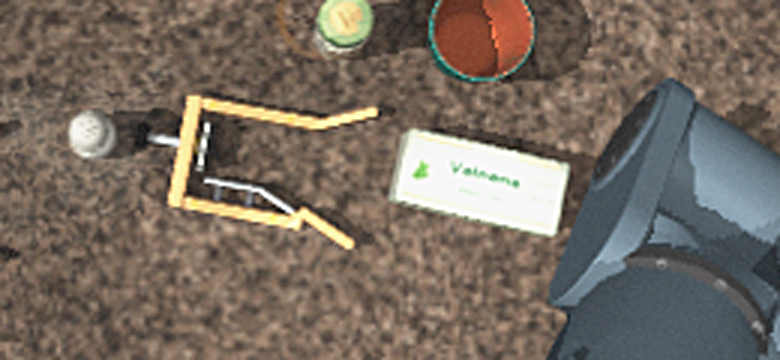

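The carton is down with its lid up. Its lid corners in this crop are (408,129), (569,164), (556,236) and (397,200).

```bash
python3 - <<'E'
from rel import *
g=lambda q,z:onz("top",np.array(q)/3+[220,190]-.33,z)
C=g([(408,129),(569,164),(556,236),(397,200)],.07);print(C.round(4),[np.linalg.norm(C[i]-C[(i+1)%4]).round(4) for i in range(4)])
far=(C[0]+C[3])/2;near=(C[1]+C[2])/2;d=far-near;print("near",near,"far",far,"yaw",np.arctan2(d[1],d[0]))
W=g([(203,98),(322,122)],.03);d=W[0]-W[1];print("wall outer/top yaw",np.arctan2(d[1],d[0]))
W=g([(178,207),(298,229)],.03);d=W[0]-W[1];print("left wall yaw",np.arctan2(d[1],d[0]))
M=g([(320,127),(302,210)],.03);print(M)
R=lambda a:np.array([[np.cos(a),-np.sin(a)],[np.sin(a),np.cos(a)]])
t=np.array([.4905,.0015])
for y in(1.38,1.40):print(y,(near[:2]-t)@R(y),(far[:2]-t)@R(y))
rel([near])
E
```

```text
[[ 0.5221 -0.0829  0.07  ]
 [ 0.4931 -0.222   0.07  ]
 [ 0.4313 -0.21    0.07  ]
 [ 0.4611 -0.0734  0.07  ]] [np.float64(0.1421), np.float64(0.063), np.float64(0.1399), np.float64(0.0618)]
near [ 0.46222194 -0.21604467  0.07      ] far [ 0.49162511 -0.07814487  0.07      ] yaw 1.360720912247292
wall outer/top yaw 1.3811920219187277
left wall yaw 1.4020559012274099
[[ 0.52662371 -0.0090293   0.03      ]
 [ 0.45287144  0.00647181  0.03      ]]
1.38 [-0.21895968 -0.01349044] [-0.07798623 -0.01620861]
1.4 [-0.21918568 -0.00910884] [-0.07829478 -0.01464575]
t 4.08 p [ 0.4558 -0.2427  0.1163] yaw 1.367 op 0.35 F [0.32 0.14 0.34]
tool delta [0.0274 0.0009 0.0463]
```

Emit:
jog_arm([
  [-0.025, 0, 0],
  [0, 0, 0.045],
  [0, 0, 0.043],
  [0.02, 0.0, 0],
  [0.01, 0, 0],
  [0.01, 0, 0],
  [0, 0, 0],
], twist=[-0.023, 0, 0, 0, 0, 0, 0], hand=[0.22, 0.22, 0.22, 0.22, 0.22, 0.22, 0.22])

```text
t: 4.95
position: [0.4587, -0.2272, 0.0295]
ee_rot: [[0.179, 0.984, 0.002], [0.984, -0.179, -0.001], [-0.001, 0.002, -1.0]]
contact_force: [0.1, -0.3, -0.2]
opening: 0.221
grasp_force: 0.0
```

Emit:
jog_arm([
  [0.008, 0, 0],
  [0.008, 0, 0],
  [0.008, 0, 0],
  [0.008, 0, 0],
  [0, 0, 0],
], twist=[0, 0, 0, 0, 0], hand=[0.22, 0.22, 0.22, 0.22, 0.22])

```text
t: 5.58
position: [0.4637, -0.1953, 0.0282]
ee_rot: [[0.179, 0.984, -0.0], [0.984, -0.179, 0.001], [0.001, -0.0, -1.0]]
contact_force: [0.2, 1.1, 1.5]
opening: 0.224
grasp_force: 0.0
```

Emit:
jog_arm([
  [0.008, 0, 0],
  [0.008, 0, 0],
], twist=[0, 0], hand=[0.22, 0.22])

```text
t: 5.82
position: [0.4666, -0.1801, 0.0283]
ee_rot: [[0.18, 0.984, -0.0], [0.984, -0.18, -0.0], [-0.0, -0.0, -1.0]]
contact_force: [-0.1, -3.8, 3.1]
opening: 0.217
grasp_force: 0.0
```

```bash
python3 - <<'E'
from rel import *
rel([]);a=eyes.snapshot("top")[190:310,220:480]
cv2.imwrite('pics/t3.png',cv2.resize(a,None,fx=3,fy=3,interpolation=cv2.INTER_CUBIC))
E
```

```text
t 5.83 p [ 0.4666 -0.1801  0.0283] yaw 1.39 op 0.22 F [-0.11 -3.82  3.12]
```

View pics/t3.png

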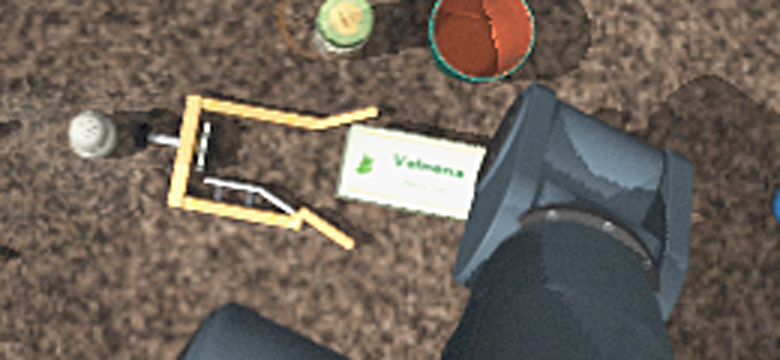

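The carton has moved in ahead of the fingers. Its far lid corners are at (349,124) and (337,197), and it is about to meet the right flare.

```bash
python3 - <<'E'
from rel import *
g=lambda q,z:onz("top",np.array(q)/3+[220,190]-.33,z)
C=g([(349,124),(337,197),(485,149),(468,218)],.07)[:,:2]
a=1.39;R=np.array([[np.cos(a),-np.sin(a)],[np.sin(a),np.cos(a)]]);t=np.array([.4905,.0])
print(((C-t)@R).round(4)); print((sensors.observe()["position"][:2]-t)@R)
M=g([(376,112),(353,245),(320,127),(302,210)],.03)[:,:2];print(((M-t)@R).round(4))
E
```

```text
[[-0.0252 -0.0407]
 [-0.0266  0.0229]
 [-0.1442 -0.0416]
 [-0.14    0.0194]]
[-0.18061863 -0.00879223]
[[-0.0489 -0.0598]
 [-0.0503  0.0599]
 [-0.0024 -0.0372]
 [-0.0004  0.0382]]
```

Emit:
jog_arm([
  [0.006, -0.001, 0],
  [0.006, -0.002, 0],
  [0.006, -0.002, 0],
  [0.006, -0.002, 0],
  [0.006, -0.001, 0],
], twist=[0, 0, 0, 0, 0], hand=[0.22, 0.22, 0.22, 0.22, 0.22])

```text
t: 6.5
position: [0.4637, -0.1491, 0.0283]
ee_rot: [[0.18, 0.984, -0.001], [0.984, -0.18, -0.0], [-0.0, -0.001, -1.0]]
contact_force: [-1.6, -4.3, 2.3]
opening: 0.219
grasp_force: 0.0
```

Emit:
jog_arm([
  [0.006, 0, 0],
  [0.006, 0, 0],
  [0.006, 0, 0],
], twist=[0, 0, 0], hand=[0.22, 0.22, 0.22])

```text
t: 6.88
position: [0.4673, -0.1313, 0.0282]
ee_rot: [[0.18, 0.984, -0.0], [0.984, -0.18, 0.0], [0.0, -0.0, -1.0]]
contact_force: [-1.2, -4.5, 3.5]
opening: 0.219
grasp_force: 0.0
```

Emit:
jog_arm([
  [0.006, 0, 0],
  [0.006, 0, 0],
  [0.006, 0, 0],
  [0.006, 0, 0],
], twist=[0, 0, 0, 0], hand=[0.22, 0.22, 0.22, 0.22])

```text
t: 7.38
position: [0.4716, -0.1079, 0.0283]
ee_rot: [[0.18, 0.984, -0.0], [0.984, -0.18, -0.0], [-0.0, -0.0, -1.0]]
contact_force: [-2.4, -6.7, 2.3]
opening: 0.22
grasp_force: 0.0
```

Emit:
jog_arm([
  [0.005, 0, 0],
  [0.005, 0, 0],
  [0.004, 0, 0],
  [0.003, 0, 0],
], twist=[0, 0, 0, 0], hand=[0.22, 0.22, 0.22, 0.22])

```text
t: 7.88
position: [0.4746, -0.0912, 0.0283]
ee_rot: [[0.18, 0.984, -0.0], [0.984, -0.18, -0.0], [-0.0, -0.0, -1.0]]
contact_force: [-3.2, -5.7, 2.5]
opening: 0.219
grasp_force: 0.0
```

```bash
python3 - <<'E'
from rel import *
rel([]);a=eyes.snapshot("top")[190:310,220:480]
cv2.imwrite('pics/t4.png',cv2.resize(a,None,fx=3,fy=3,interpolation=cv2.INTER_CUBIC))
E
```

```text
t 7.88 p [ 0.4746 -0.0912  0.0283] yaw 1.39 op 0.22 F [-3.17 -5.68  2.51]
```

View pics/t4.png

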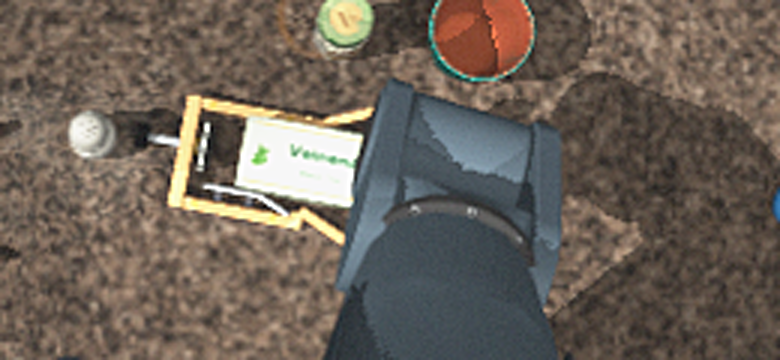

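The carton is square in the channel with the cheek yielding. Its far end is at about (240,150), just short of the buffer at (205,145). I'll feel for the buffer slowly.

Emit:
jog_arm([
  [0.002, 0, 0],
  [0.002, 0, 0],
], twist=[0, 0], hand=[0.22, 0.22])

```text
t: 8.18
position: [0.4753, -0.0873, 0.0283]
ee_rot: [[0.18, 0.984, -0.0], [0.984, -0.18, -0.0], [-0.0, -0.0, -1.0]]
contact_force: [-2.1, -7.0, 2.6]
opening: 0.219
grasp_force: 0.0
```

Emit:
jog_arm([
  [0.001, 0, 0],
  [0.001, 0, 0],
], twist=[0, 0], hand=[0.22, 0.22])

```text
t: 8.43
position: [0.4757, -0.0854, 0.0282]
ee_rot: [[0.18, 0.984, -0.0], [0.984, -0.18, -0.0], [-0.0, -0.0, -1.0]]
contact_force: [-2.2, -6.8, 2.6]
opening: 0.22
grasp_force: 0.0
```

Emit:
jog_arm([
  [0.001, 0, 0],
  [0.001, 0, 0],
], twist=[0, 0], hand=[0.22, 0.22])

```text
t: 8.68
position: [0.476, -0.0834, 0.0283]
ee_rot: [[0.18, 0.984, -0.0], [0.984, -0.18, -0.0], [-0.0, -0.0, -1.0]]
contact_force: [-2.3, -6.6, 2.3]
opening: 0.214
grasp_force: 0.0
```

Emit:
jog_arm([
  [0.001, 0, 0],
  [0.001, 0, 0],
], twist=[0, 0], hand=[0.22, 0.22])

```text
t: 8.93
position: [0.4763, -0.0815, 0.0282]
ee_rot: [[0.18, 0.984, -0.001], [0.984, -0.18, -0.0], [-0.0, -0.0, -1.0]]
contact_force: [-1.9, -7.2, 2.8]
opening: 0.216
grasp_force: 0.0
```

Emit:
jog_arm([
  [0.001, 0, 0],
  [0.001, 0, 0],
], twist=[0, 0], hand=[0.22, 0.22])

```text
t: 9.18
position: [0.4767, -0.0795, 0.0283]
ee_rot: [[0.18, 0.984, -0.001], [0.984, -0.18, -0.0], [-0.0, -0.0, -1.0]]
contact_force: [-2.8, -5.0, 3.1]
opening: 0.22
grasp_force: 0.0
```

Emit:
jog_arm([
  [0.001, 0, 0],
  [0.001, 0, 0],
], twist=[0, 0], hand=[0.22, 0.22])

```text
t: 9.43
position: [0.477, -0.0775, 0.0282]
ee_rot: [[0.18, 0.984, -0.001], [0.984, -0.18, -0.0], [-0.0, -0.001, -1.0]]
contact_force: [-2.4, -6.2, 2.5]
opening: 0.22
grasp_force: 0.0
```

Emit:
jog_arm([
  [0.001, 0, 0],
  [0.001, 0, 0],
], twist=[0, 0], hand=[0.22, 0.22])

```text
t: 9.68
position: [0.4774, -0.0756, 0.0282]
ee_rot: [[0.18, 0.984, -0.001], [0.984, -0.18, -0.0], [-0.0, -0.001, -1.0]]
contact_force: [-2.3, -6.5, 2.5]
opening: 0.221
grasp_force: 0.0
```

Emit:
jog_arm([
  [0.001, 0, 0],
  [0.001, 0, 0],
], twist=[0, 0], hand=[0.22, 0.22])

```text
t: 9.93
position: [0.4777, -0.0736, 0.0282]
ee_rot: [[0.18, 0.984, -0.001], [0.984, -0.18, -0.0], [-0.0, -0.001, -1.0]]
contact_force: [-2.2, -6.7, 2.1]
opening: 0.219
grasp_force: 0.0
```

Emit:
jog_arm([
  [0.001, 0, 0],
  [0.001, 0, 0],
], twist=[0, 0], hand=[0.22, 0.22])

```text
t: 10.18
position: [0.478, -0.0717, 0.0282]
ee_rot: [[0.18, 0.984, -0.001], [0.984, -0.18, -0.0], [-0.0, -0.001, -1.0]]
contact_force: [-3.0, -6.0, 3.1]
opening: 0.22
grasp_force: 0.0
```

Emit:
jog_arm([
  [0.001, 0, 0],
  [0.001, 0, 0],
], twist=[0, 0], hand=[0.22, 0.22])

```text
t: 10.42
position: [0.4784, -0.0697, 0.0282]
ee_rot: [[0.18, 0.984, -0.001], [0.984, -0.18, -0.0], [-0.0, -0.001, -1.0]]
contact_force: [-3.3, -7.3, 2.9]
opening: 0.223
grasp_force: 0.0
```

Emit:
jog_arm([
  [0.001, 0, 0],
  [0.001, 0, 0],
], twist=[0, 0], hand=[0.22, 0.22])

```text
t: 10.68
position: [0.4787, -0.0677, 0.0282]
ee_rot: [[0.18, 0.984, -0.001], [0.984, -0.18, -0.0], [-0.0, -0.001, -1.0]]
contact_force: [-3.6, -7.2, 3.7]
opening: 0.218
grasp_force: 0.0
```

Emit:
jog_arm([
  [0.001, 0, 0],
], twist=[0], hand=[0.22])

```text
t: 10.8
position: [0.4789, -0.0668, 0.0282]
ee_rot: [[0.18, 0.984, -0.001], [0.984, -0.18, -0.0], [-0.0, -0.001, -1.0]]
contact_force: [-3.2, -6.6, 3.0]
opening: 0.215
grasp_force: 0.0
```

Emit:
jog_arm([
  [0.001, 0, 0],
], twist=[0], hand=[0.22])

```text
t: 10.92
position: [0.4791, -0.0658, 0.0283]
ee_rot: [[0.18, 0.984, -0.001], [0.984, -0.18, -0.0], [-0.0, -0.001, -1.0]]
contact_force: [-4.0, -7.6, 3.9]
opening: 0.223
grasp_force: 0.0
```

Emit:
jog_arm([
  [0.001, 0, 0],
], twist=[0], hand=[0.22])

```text
t: 11.05
position: [0.4793, -0.0648, 0.0283]
ee_rot: [[0.18, 0.984, -0.001], [0.984, -0.18, -0.0], [-0.0, -0.001, -1.0]]
contact_force: [-4.2, -7.5, 3.6]
opening: 0.221
grasp_force: 0.0
```

Emit:
jog_arm([
  [0.001, 0, 0],
], twist=[0], hand=[0.22])

```text
t: 11.18
position: [0.4794, -0.064, 0.0283]
ee_rot: [[0.18, 0.984, -0.001], [0.984, -0.18, -0.0], [-0.001, -0.001, -1.0]]
contact_force: [-4.5, -8.6, 3.4]
opening: 0.219
grasp_force: 0.0
```

Emit:
jog_arm([
  [0.001, 0, 0],
], twist=[0], hand=[0.22])

```text
t: 11.3
position: [0.4795, -0.0631, 0.0282]
ee_rot: [[0.179, 0.984, -0.001], [0.984, -0.179, -0.001], [-0.001, -0.001, -1.0]]
contact_force: [-3.9, -12.0, 4.2]
opening: 0.216
grasp_force: 0.0
```

Emit:
jog_arm([
  [0.001, 0, 0],
], twist=[0], hand=[0.22])

```text
t: 11.42
position: [0.4797, -0.0623, 0.0283]
ee_rot: [[0.179, 0.984, -0.001], [0.984, -0.179, -0.001], [-0.001, -0.001, -1.0]]
contact_force: [-5.3, -14.6, 4.0]
opening: 0.225
grasp_force: 0.0
```

Emit:
jog_arm([
  [0, 0, 0],
], twist=[0], hand=[0.22])

```text
t: 11.55
position: [0.4797, -0.0623, 0.0283]
ee_rot: [[0.179, 0.984, -0.001], [0.984, -0.179, -0.001], [-0.001, -0.001, -1.0]]
contact_force: [-3.4, -12.3, 4.4]
opening: 0.22
grasp_force: 0.0
```

Emit:
jog_arm([
  [0.001, 0, 0],
  [0, 0, 0],
  [0, 0, 0],
], twist=[0, 0, 0], hand=[0.22, 0.22, 0.22])

```text
t: 11.92
position: [0.4798, -0.0615, 0.0283]
ee_rot: [[0.179, 0.984, -0.001], [0.984, -0.179, -0.001], [-0.001, -0.001, -1.0]]
contact_force: [-5.7, -14.0, 4.7]
opening: 0.216
grasp_force: 0.0
```

Emit:
jog_arm([
  [0, 0, 0],
  [0, 0, 0],
  [0, 0, 0],
], twist=[0, 0, 0], hand=[0.22, 0.22, 0.22])

```text
t: 12.3
position: [0.4798, -0.0615, 0.0283]
ee_rot: [[0.179, 0.984, -0.001], [0.984, -0.179, -0.001], [-0.001, -0.001, -1.0]]
contact_force: [-4.6, -13.9, 4.6]
opening: 0.223
grasp_force: 0.0
```

Emit:
jog_arm([
  [0, 0, 0],
  [0, 0, 0],
  [0, 0, 0],
  [0, 0, 0],
  [0, 0, 0],
  [0, 0, 0],
], twist=[0, 0, 0, 0, 0, 0], hand=[0.22, 0.22, 0.22, 0.22, 0.22, 0.22])

```text
t: 13.05
position: [0.4798, -0.0615, 0.0283]
ee_rot: [[0.179, 0.984, -0.001], [0.984, -0.179, -0.001], [-0.001, -0.001, -1.0]]
contact_force: [-3.8, -13.3, 4.1]
opening: 0.221
grasp_force: 0.0
```

Emit:
jog_arm([
  [0.0004, 0, 0],
  [0, 0, 0],
  [0, 0, 0],
  [0, 0, 0],
  [0, 0, 0],
], twist=[0, 0, 0, 0, 0], hand=[0.22, 0.22, 0.22, 0.22, 0.22])

```text
t: 13.68
position: [0.4799, -0.0612, 0.0283]
ee_rot: [[0.179, 0.984, -0.001], [0.984, -0.179, -0.001], [-0.001, -0.001, -1.0]]
contact_force: [-6.0, -16.0, 4.6]
opening: 0.221
grasp_force: 0.0
```

Emit:
jog_arm([
  [0, 0, 0],
  [0, 0, 0],
  [0, 0, 0],
  [0, 0, 0],
  [0, 0, 0],
  [0, 0, 0],
], twist=[0, 0, 0, 0, 0, 0], hand=[0.22, 0.22, 0.22, 0.22, 0.22, 0.22])

```text
t: 14.42
position: [0.4799, -0.0612, 0.0283]
ee_rot: [[0.179, 0.984, -0.001], [0.984, -0.179, -0.001], [-0.001, -0.001, -1.0]]
contact_force: [-5.5, -15.9, 5.4]
opening: 0.219
grasp_force: 0.0
```

About 16 N at the wrist, less 7–8 N of sliding friction, leaves about 8 N on the stop, and I held it for over a second. Now I'll back off slowly, then lift clear.

Emit:
jog_arm([
  [-0.0005, 0, 0],
  [-0.0005, 0, 0],
  [-0.0005, 0, 0],
  [-0.0005, 0, 0],
  [-0.001, 0, 0],
  [-0.001, 0, 0],
  [-0.003, 0, 0],
  [-0.01, 0, 0],
  [-0.03, 0, 0],
  [-0.03, 0, 0],
], twist=[0, 0, 0, 0, 0, 0, 0, 0, 0, 0], hand=[0.22, 0.22, 0.22, 0.22, 0.22, 0.22, 0.22, 0.22, 0.22, 0.22])

```text
t: 15.68
position: [0.4662, -0.1375, 0.0283]
ee_rot: [[0.18, 0.984, 0.0], [0.984, -0.18, -0.0], [-0.0, 0.0, -1.0]]
contact_force: [-0.6, 0.5, -0.2]
opening: 0.223
grasp_force: 0.0
```

Emit:
jog_arm([
  [-0.05, 0, 0],
  [-0.05, 0, 0],
  [-0.03, 0, -0.02],
  [0, 0, -0.04],
  [0, 0, -0.04],
  [0, 0, 0],
  [0, 0, 0],
], twist=[0, 0, 0, 0, 0, 0, 0], hand=[0.22, 0.22, 0.22, 0.22, 0.22, 0.22, 0.22])

```text
t: 16.55
position: [0.4426, -0.2642, 0.1276]
ee_rot: [[0.18, 0.984, -0.001], [0.984, -0.18, 0.0], [0.0, -0.001, -1.0]]
contact_force: [0.1, -0.1, 0.0]
opening: 0.222
grasp_force: 0.0
```

```bash
python3 - <<'E'
from rel import *
rel([]);a=eyes.snapshot("top")[190:310,220:480];b=eyes.snapshot("scene")[140:280,230:430]
a=cv2.resize(a,(780,360),interpolation=cv2.INTER_CUBIC)[:,:390];b=cv2.resize(b,(400,280),interpolation=cv2.INTER_CUBIC)
o=np.zeros((360,790,3),np.uint8);o[:,:390]=a;o[:280,390:]=b
cv2.imwrite('pics/t5.png',o)
E
```

```text
t 16.55 p [ 0.4426 -0.2642  0.1276] yaw 1.39 op 0.22 F [ 0.1  -0.08  0.03]
```

View pics/t5.png

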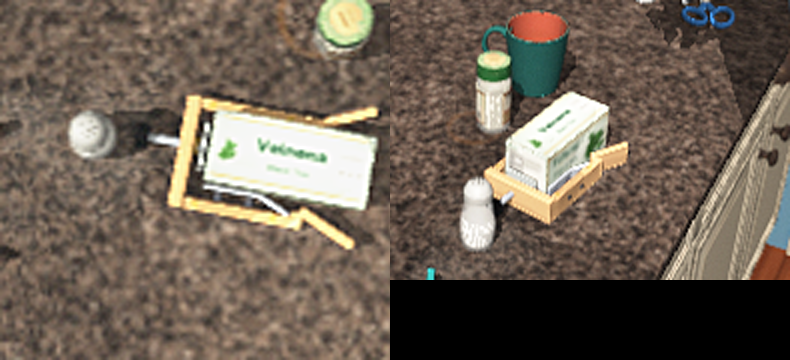

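The carton lies square in the holder, lid up, with its far end at (212,145) against the buffer. The mug, jar and shaker haven't moved, and the arm is clear. Handing in.

```bash
python3 -c "
from bench import hand_in
print(hand_in())"
```

```text
the job is handed in; nothing more can be done
None
```

The carton was toppled lid-up, pushed past the cheek, pressed on the stop at about 8 N (estimated from wrist force less sliding friction) for over a second and released against the buffer; I handed it in at about 17 s, and no verdict was returned.

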